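Seat a test cassette in the reader's nest and shut the drawer

TASK

Put the rapid-test cassette that lies on the table to the left of the reader into the reader: lay it in the guide channel on the open drawer, in front of the nest, slide it gently along toward the housing until you feel it drop flush into the nest, then push the drawer fully shut. Do not force the cassette or push the drawer with it, and leave the timer, the vials and the marker where they are.

Things in the scene. Friction and masses are not known exactly. Their poses are not given: they have to be found in the camera images.
- reader: Test reader, fixed: a low white housing 180 long (x) x 132 wide (y) x 64 high with a dark display on top. Origin: on its underside, 95 behind the front face, on the middle line; its x axis runs from the front (drawer side) to the back, z up. A slot 66 wide in the front lets the drawer through; its upper lip is 30 above the table: a cassette seated in the nest passes under it, one still lying on the deck does not.
- drawer_end (a point): Centre of the drawer's flat vertical front end face, 14.5 above the table; axes as the reader's, x pointing into the housing. The white drawer is 58 wide, the end face spans 6 to 23 above the table. It is 60 in front of the housing when shut. Push here to shut the drawer.
- drawer (a joint): The reader's drawer: 0 = fully shut (hard stop), 0.12 m = fully open; slides along the reader's x axis, starts at 0.11 to 0.12. Stiff: it takes about 12 N to push and stays where it is left.
- channel (a point): Point fixed on the drawer, in the middle of the guide channel, at deck height (24 above the table), 115 behind the drawer's end face; axes as the reader's. The channel runs along x on a grey nest plate: metal rails 2.5 high, 26 apart, flared to about 38 at the outer end. The plate is clamped in slots, so the nest's centre lies at x = -14 to +14 from here, differing every time.
- deck (a point): Point fixed on the drawer, in the channel's middle line on the flat deck in front of the nest, 72 nearer the drawer's end than channel; laid with its centre here the cassette rests stably. The nest is a pocket 74 long x 26 wide x 4.5 deep below the deck, closed at its far end by a metal cross rail 2.5 high. Seated, the cassette's top stands 3.5 above the deck.
- cassette: Rapid-test cassette to be read: flat white plastic, 72 long (x) x 24 wide (y) x 8 thick (9 at raised marks), 11 g, face up on the bare table left of the drawer (spares lie in the steel tray). Origin: centre of its underside, z up. Grip it across the 24 width by its upper half. It goes in either way round. More than 25 N against the reader, drawer or nest would damage it.
- timer: Round white clockwork timer with a red bar knob, 68 across x 46 high, standing loose on the table; origin: centre of its underside. Bystander.
- vial: White-capped sample vial, 23 across x 72 high, standing on the table; origin: centre of its underside. Bystander.
- vial_b: Red-capped sample vial, 23 across x 72 high, standing on the table; origin: centre of its underside. Bystander.
- marker: Black and white felt marker, 135 long (y) x 17, lying on the table; origin: centre of its underside. Bystander.

How it is judged:
On the way, in this order (a step that is already met when the one before it is completed fails the run):
1. the cassette lies on the deck in the guide channel, in front of the nest (height (world z) of cassette between 0.0225 and 0.027 m and angle between cassette's own z axis and vertical below 0.1 rad and angle between the x axis of cassette and the x axis of reader, either way round below 0.15 rad and x of cassette in the frame of channel below -0.02 m and contact force between cassette and reader above 0.03 N and y of cassette in the frame of reader between -0.007 and 0.007 m), for 0.1 s.
2. the cassette lies flush in the nest while the drawer is still open (height (world z) of cassette between 0.0175 and 0.0215 m and angle between cassette's own z axis and vertical below 0.05 rad and angle between the x axis of cassette and the x axis of reader, either way round below 0.1 rad and y of cassette in the frame of reader between -0.004 and 0.004 m and value of joint drawer above 0.09 m), for 0.2 s.
At the end, for the whole second after the job is handed in: Drawer within 5 mm of shut; the cassette at rest flush in the nest inside the reader: underside 17.5 to 21.5 mm above the table, level within 0.05 rad, within 0.1 rad of the reader's x axis, centre within 4 mm of the channel's middle line and 22 mm of x = -40 mm in the reader's frame (height (world z) of cassette between 0.0175 and 0.0215 m and angle between cassette's own z axis and vertical below 0.05 rad and angle between the x axis of cassette and the x axis of reader, either way round below 0.1 rad and y of cassette in the frame of reader between -0.004 and 0.004 m and x of cassette in the frame of reader between -0.062 and -0.018 m and value of joint drawer below 0.005 m and linear speed of cassette below 0.02 m/s); the robot touches nothing.
It fails at once if the cassette is pressed or pushed against the reader, its drawer or its nest with more than 25 N (contact force between cassette and reader above 25 N).
It fails at once if the drawer is moved more than 3 mm by pushing on the cassette (contact force between the fingers and cassette above 0.5 N and distance of drawer_end from where it was at the start of the episode above 0.003 m).
It fails at once if the timer, a vial or the marker is moved more than 30 mm (distance of any of timer, vial, vial_b, marker from where it was at the start of the episode above 0.03 m).
It also fails if it takes over 70 s, if anything falls off the work surface, if the arm or the gripper's body presses on something with over 40 N, if the wrist force passes 120 N, or if a joint passes its speed limit or range.

ROBOT

A 6-joint arm with a two-finger parallel gripper is mounted at the origin on a cart in front of the work surface, level with it; the furniture and walls round the work are solid. World frame = base frame: x ahead of the robot, y to its left, z up, the work surface at z = 0. Lengths are in m, angles in rad, forces in N, time in s.
With the tool pointing down it reaches from about 0.3 to 1 m from the base axis. Payload 5.1 kg.
Tool frame: the origin (TCP) lies at the centre of the arm's flange, where the gripper is bolted on; the fingertips stand 190 mm ahead of it and the grasp point (between the pads) lies 171 mm ahead of it; y points along the fingers, z is the direction in which the jaws open and shut, and the axes are right-handed (so a half turn about y gives the same grasp; the last joint's range is limited). The gripper opens to 95 mm and grips with 3 to 60 N. Pads are 20 mm wide; open, the fingers measure 119 mm over their backs; the gripper's body (75 mm by 180 mm) begins 59 mm behind the grasp point.
Start: joints at [1.255, 0.124, 1.65, -0, 1.367, -0.083], TCP at [0.15, 0.632, 0.405] pointing down, gripper open.
Joint ranges: [-2.61, 2.61], [-1.02, 2.33], [0.03, 2.71], [-1.35, 4.49], [0.32, 2.68], [-2.91, 2.91]. Speed limits (rad/s): [2.57, 2.57, 3.14, 3.14, 3.14, 3.14].

INTERFACE

Orientations are given as [roll, pitch, yaw] about the fixed x, y, z axes, in that order (R = Rz(yaw) Ry(pitch) Rx(roll)).
In Python, from cell import arm, eyes, nets gives the robot as it stands.
- The arm moves only by the shell command python3 -m crank 'ROWS' [OPENING]. ROWS is JSON, a list that holds one entry, the list of rows, each a list of 4 numbers: the shift along the tool's x, y, z in mm, then the turn about the tool's y in rad. A call has 1 to 10 rows; each row shifts and turns the pose as measured when the row begins, along the tool's axes as they then stand; what a row does not reach is not made up. A row lasts 1/10 s, in which the tool goes at most 50 mm and 8.59 degrees, less where a joint would pass 70% of its speed; a pose out of reach is approached as far as the arm can. A call with a gripper value outside its range is refused whole. OPENING is the closure, from 0 (fully open) to 1 (shut), set as the call begins (- or left out, the last holds). The fingers move at their own pace and stop on an object; the grip force is fixed at half the most. Time passes only in rows, so rows that do not move let the fingers close. It gives the time, the measured TCP pose, the force and the opening at its end, in the units of the state.
- arm.get_obs(): the state, without advancing time (a new reading comes with each control period).
- eyes.camera(name): name is "side" or "top" or "wrist"; returns the picture (480x640x3 uint8, red, green, blue); there is no depth.
- eyes.camera_model(name): a dict with "fov_y" (degrees; the focal length in pixels is half the picture's height over the tangent of half this angle, whatever the lens; pixels are square), "cx", "cy" (the principal point, pixels), "origin" and "rotation" of the camera in the world; the wrist camera has in their place "mount" (4x4, takes a point from camera to tool coordinates, whose origin is the TCP and whose axes are the tool frame's). Camera axes: x right, y down, z forward; pixel columns grow to the right and rows downward; lengths in m; the calibration is good to about 2 mm. A picture is of the moment at which its call begins: read the wrist's pose just before it. camera_model takes no time and is no camera call.
- arm.close_job(): hands the job in, once; it reports no verdict.
Trained networks look in the newest picture that a camera, given by its name, has taken for a name from the list of things; names that differ only in an ending like _2 or _b are one class to them, and where a whole thing is asked for, a point or a joint stands for the part that bears it (a point fixed in the world has none). Each returns a list of dicts, best first, with "score" (0 to 1); they miss things now and then, are a little off and sometimes report something else, mostly with a low value. They report only what shows in the picture. A call takes as long as a camera call.
- nets.look_for(camera, thing): "position" ([x, y, z] in m, in world coordinates, good to about 4 mm: the middle of the surface that is visible of it).
The state is a dict: "time": time; "q": joint angles; "qvel": joint speeds; "joint_torque": joint torques, N m; "tool_pos": TCP position; "orientation": TCP orientation; "contact_force": force on the tool from outside, world axes, zero at the start; "moment": the same for the moment, N m; "grip_width": opening from 0.0 (shut) to 1.0 (fully open).
Only numpy, scipy, OpenCV 4.12 (cv2) and the standard library are available. Lean on these libraries where they do the work, as an engineer would, in place of code of your own. Each camera call takes 0.05 s, during which the arm holds its last target. There are 200 camera calls.

## Working session

There is one attempt and no reset: what is moved stays moved. The work goes in short steps, Python scripts to look and compute and a shell command to move; the robot and the scene stay as the last step left them, time stands still between calls to the robot, and variables do not carry over. Pictures are saved under pics/ and viewed, about 8 in all and at most 12, crops included, and the job is handed in when it is done.

```bash
ls; mkdir -p pics
python3 - <<'E'
from cell import arm, eyes, nets
import cv2,numpy as np
o=arm.get_obs(); print(o)
for c in ["top","side"]:
    im=eyes.camera(c); cv2.imwrite(f"pics/{c}0.png",im[:,:,::-1])
    m=eyes.camera_model(c); print(c,m)
    for t in ["cassette","reader","drawer_end","channel","deck","timer","vial","marker"]:
        try: print(t,[(np.round(d["position"],3).tolist(),round(d["score"],2)) for d in nets.look_for(c,t)][:5])
        except Exception as e: print(t,e)
E
```

```text
pics
{'time': 0.0, 'q': array([ 1.25541665e+00,  1.24473902e-01,  1.65166699e+00, -2.39970004e-05,
        1.36747066e+00, -8.25770684e-02]), 'qvel': array([-0.0005226 ,  0.00070896, -0.00192279,  0.00022977, -0.00052125,
        0.00065031]), 'joint_torque': array([-1.30065768e-03, -4.17590547e+01, -3.59937680e+01,  7.72843882e-02,
        4.90672037e-02, -1.58136540e-04]), 'tool_pos': array([0.14989645, 0.63222185, 0.40351099]), 'orientation': array([-1.57281028e+00,  1.43112424e-04, -2.32797881e-01]), 'contact_force': array([0.41971231, 0.23844477, 0.44272842]), 'moment': array([-0.04202851, -0.04340257,  0.03640776]), 'grip_width': 1.0015921459437003}
top {'fov_y': 49.39595386206448, 'cx': 323.8648949239222, 'cy': 241.4243230506974, 'origin': array([ 0.40140653, -0.15435572,  0.9524663 ]), 'rotation': array([-3.00290737, -0.01343538, -1.56587028])}
cassette [([0.485, 0.03, 0.012], 0.83), ([0.391, -0.014, 0.015], 0.54), ([0.491, -0.155, 0.025], 0.52)]
reader [([0.61, -0.196, 0.064], 0.64)]
drawer_end []
channel [([0.493, -0.155, 0.025], 0.84)]
deck [([0.496, -0.157, 0.024], 0.66)]
timer [([0.624, -0.051, 0.031], 0.59)]
vial [([0.522, -0.394, 0.074], 0.7), ([0.51, -0.344, 0.072], 0.46)]
marker [([0.392, -0.014, 0.017], 0.67)]
side {'fov_y': 50.66976356604139, 'cx': 321.27277427852323, 'cy': 239.71211722614663, 'origin': array([ 0.54026537, -0.86972241,  0.6267898 ]), 'rotation': array([-2.24152131, -0.00851724, -0.00731164])}
cassette [([0.489, 0.023, 0.011], 0.82)]
reader [([0.557, -0.179, 0.027], 0.86), ([0.515, -0.356, 0.052], 0.73), ([0.482, -0.165, 0.021], 0.52)]
drawer_end [([0.484, -0.165, 0.024], 0.86)]
channel [([0.489, -0.162, 0.021], 0.93)]
deck [([0.487, -0.165, 0.025], 0.67)]
timer [([0.631, -0.06, 0.034], 0.77), ([0.487, 0.023, 0.009], 0.17)]
vial [([0.513, -0.359, 0.052], 0.84), ([0.528, -0.409, 0.05], 0.62)]
marker [([0.388, -0.032, 0.016], 0.81)]
```

View pics/top0.png

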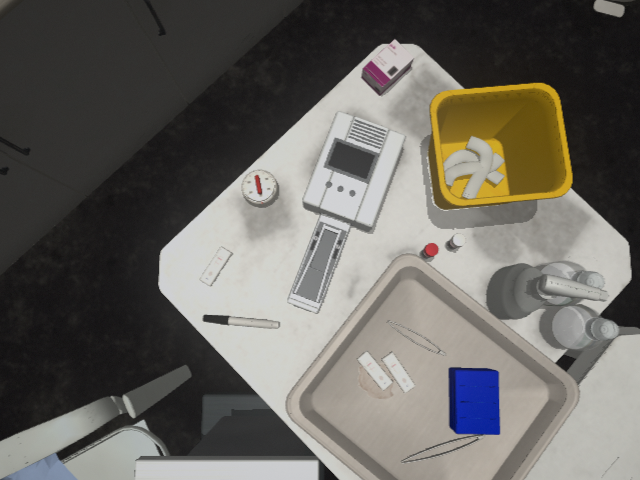

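View pics/side0.png

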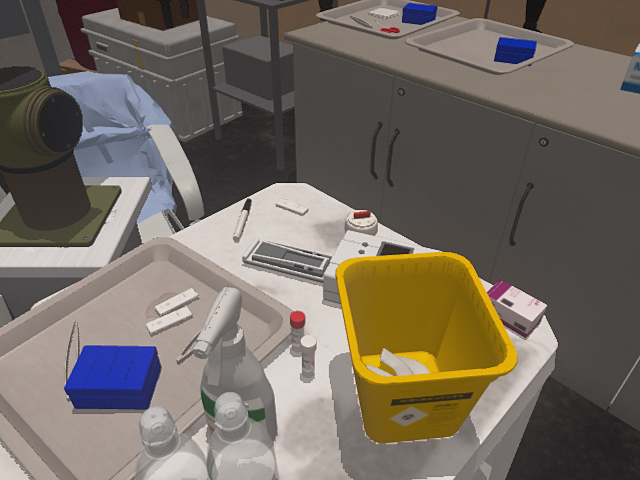

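The top view shows the cassette at about (215,266), the drawer end at about (305,305), the housing front at about (340,222), the timer at (260,188) and the marker at (240,322). Next I'll zoom in on the working region.

```bash
cat > h.py <<'E'
import numpy as np
from scipy.spatial.transform import Rotation as R
from cell import arm,eyes,nets
def cam(name,obs=None):
    m=eyes.camera_model(name); f=240/np.tan(np.radians(m["fov_y"]/2))
    if name=="wrist":
        T=np.eye(4);T[:3,:3]=R.from_euler("xyz",obs["orientation"]).as_matrix();T[:3,3]=obs["tool_pos"]
        T=T@m["mount"]
        return f,m["cx"],m["cy"],T[:3,3],T[:3,:3]
    r=np.array(m["rotation"]); r=r if r.shape==(3,3) else R.from_euler("xyz",r).as_matrix()
    return f,m["cx"],m["cy"],np.array(m["origin"]),r
def px2w(C,u,v,z):
    f,cx,cy,o,r=C; d=r@np.array([(u-cx)/f,(v-cy)/f,1]); return o+d*(z-o[2])/d[2]
def w2px(C,p):
    f,cx,cy,o,r=C; q=r.T@(np.array(p)-o); return q[0]/q[2]*f+cx,q[1]/q[2]*f+cy
E
python3 - <<'E'
import cv2
im=cv2.imread("pics/top0.png")
cv2.imwrite("pics/crop1.png",cv2.resize(im[165:315,195:395],None,fx=4,fy=4,interpolation=cv2.INTER_CUBIC))
E
python3 -c "
from h import *
print(eyes.camera_model('wrist')); C=cam('top')
for p in [(215,266,.008),(305,305,.02),(339,222,.03),(260,188,.046)]: print(px2w(C,*p))"
```

```text
{'fov_y': 69.63990005232287, 'cx': 315.121937469756, 'cy': 240.71186359096396, 'mount': array([[ 1.45186336e-04,  9.57629641e-01,  2.88002517e-01,
        -8.22408329e-02],
       [-3.72894358e-04, -2.88002448e-01,  9.57629600e-01,
         2.04683751e-02],
       [ 9.99999920e-01, -2.46429246e-04,  3.15280670e-04,
         3.94206687e-04],
       [ 0.00000000e+00,  0.00000000e+00,  0.00000000e+00,
         1.00000000e+00]])}
[0.48704241 0.03050054 0.008     ]
[ 0.41757403 -0.13334807  0.02      ]
[ 0.56562631 -0.19311208  0.03      ]
[ 0.62305618 -0.05197765  0.046     ]
```

View pics/crop1.png

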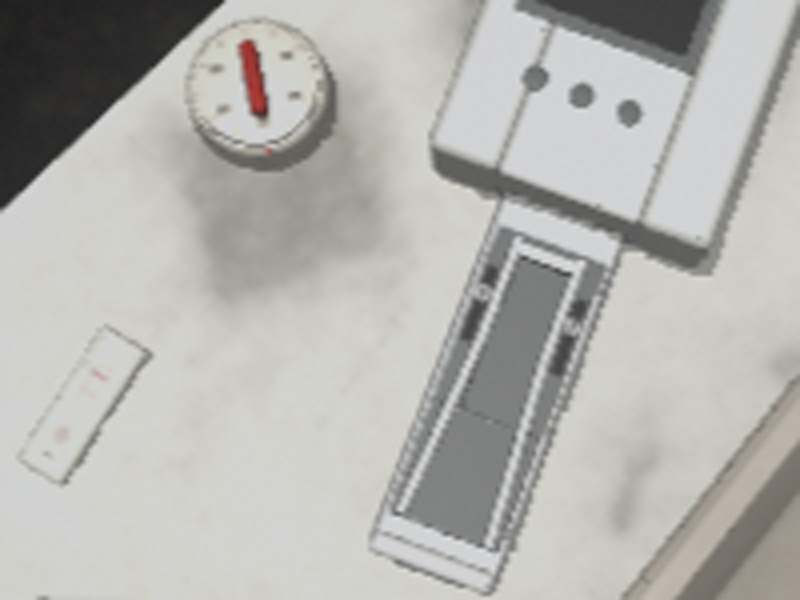

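Run:
```python
from h import *
C=cam('top')
def P(u,v,z): return px2w(C,195+u/4-.4,165+v/4-.4,z)   # resize centre offset
def yaw(a,b): return np.arctan2(*(b-a)[1::-1])
c=[P(u,v,.008) for u,v in [(107,327),(152,353),(65,484),(20,458)]]
print("cass",np.mean(c,0),"yaw",yaw(c[3],c[0]),yaw(c[2],c[1]),"L",np.linalg.norm(c[3]-c[0]),np.linalg.norm(c[2]-c[1]),"W",np.linalg.norm(c[0]-c[1]),np.linalg.norm(c[2]-c[3]))
d=[P(u,v,.023) for u,v in [(372,540),(490,590),(500,202),(620,238)]]
e=(d[0]+d[1])/2;print("end",e,"W",np.linalg.norm(d[0]-d[1]),"yawperp",yaw(d[1],d[0])-np.pi/2,yaw(d[0],d[2]),yaw(d[1],d[3]))
n=[P(u,v,.024) for u,v in [(460,408),(512,425),(520,258),(582,275)]]
ne=(n[0]+n[1])/2;nf=(n[2]+n[3])/2
r=[P(u,v,.0265) for u,v in [(397,512),(493,547),(516,240),(584,264)]]
print("rails yaw",yaw((r[0]+r[1])/2,(r[2]+r[3])/2),(r[0]+r[1])/2,(r[2]+r[3])/2)
print("nest front",ne,"far",nf,np.linalg.norm(ne-nf),yaw(ne,nf), "end->nestfront",np.linalg.norm(ne-e))
h=[P(u,v,.064) for u,v in [(430,142),(700,245)]]
h2=[P(u,v,.064) for u,v in [(432,138),(486,0)]]
print("housing",np.mean(h,0),np.linalg.norm(h[0]-h[1]),yaw(h[1],h[0])-np.pi/2,yaw(*h2))
```

```text
cass [0.48724214 0.02843714 0.008     ] yaw -0.5566476118782431 -0.5597645142567597 L 0.07044558681899185 0.07035454192268846 W 0.02388248687608254 0.023667346053678803
end [ 0.41602038 -0.12871641  0.023     ] W 0.05664145308928858 yawperp -0.3923303965774565 -0.3502711874415575 -0.35020716136788393
rails yaw -0.3542151142809111 [ 0.43153502 -0.13483646  0.0265    ] [ 0.55593743 -0.18084205  0.0265    ]
nest front [ 0.48182733 -0.15258219  0.024     ] far [ 0.54973635 -0.18138614  0.024     ] 0.07376517988731411 -0.4011547708222016 end->nestfront 0.0700080746186808
housing [ 0.57546526 -0.18605637  0.064     ] 0.12527442368706512 -0.36330315454542705 -0.355529698878462
```

```bash
python3 -m crank '[[[33,4,-36,0],[33,4,-36,0],[33,4,-36,0],[33,4,-36,0],[33,4,-36,0],[33,4,-36,0],[33,4,-36,0],[33,4,-36,0],[33,4,-36,0],[33,4,-36,0]]]' 0; python3 -m crank '[[[33,4,-36,0.08],[33,4,-36,0.08],[0,0,0,0.08],[0,0,0,0.08],[0,0,0,0]]]'
cat >> h.py <<'E'
def to(xy,z,yaw):
    """tool-frame moves left: rows' x,y,z totals in mm (at the present yaw) and turn"""
    o=arm.get_obs(); p=o["tool_pos"]; M=R.from_euler("xyz",o["orientation"]).as_matrix()
    y=np.arctan2(M[1,0],M[0,0]); d=np.array([xy[0],xy[1],z])-p
    print("t",o["time"],"pos",np.round(p,4),"yaw",round(y,4),"down",np.round(M[:,1],4),"F",np.round(o["contact_force"],2),"grip",round(o["grip_width"],3))
    print("tool shift mm",np.round(M.T@d*1000,1),"turn",round(y-yaw,3))
E
python3 - <<'E'
from h import *
import cv2
to((.4872,.0284),.33,-.558)
o=arm.get_obs(); im=eyes.camera("wrist"); cv2.imwrite("pics/w1.png",im[:,:,::-1])
print(w2px(cam("wrist",o),(.4872,.0284,.008)))
print([(d["position"],d["score"]) for d in nets.look_for("wrist","cassette")])
E
```

```text
time: 1.9
tool_pos: [0.3915, 0.2, 0.3647]
orientation: [-1.564, -0.005, -0.22]
contact_force: [0.7, 1.2, -0.2]
grip_width: 1.0
time: 2.4
tool_pos: [0.4392, 0.1043, 0.3574]
orientation: [-1.561, -0.006, -0.565]
contact_force: [-0.6, 0.7, 0.0]
grip_width: 0.997
t 2.4 pos [0.4392 0.1043 0.3574] yaw -0.5654 down [ 0.0107  0.005  -0.9999] F [-0.64  0.68  0.04] grip 0.997
tool shift mm [ 81.   27.6 -38.6] turn -0.007
(np.float64(274.99475149646423), np.float64(297.7537447577053))
[([0.4813, 0.0321, 0.0081], 0.86)]
```

View pics/w1.png

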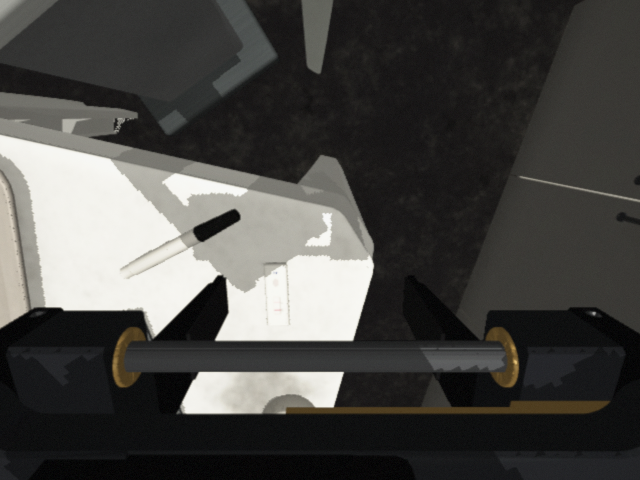

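The wrist view shows the cassette at about x 265–289, y 263–325, with its centre at (277,294). The prediction was (275,298), so they agree to about 3 mm.

```bash
python3 -m crank '[[[20,8,-10,0],[20,8,-10,0],[20,8,-10,0],[20,4,-9,-0.007],[0,0,0,0]]]'
python3 - <<'E'
from h import *
import cv2
to((.4872,.0284),.25,-.558)
o=arm.get_obs(); im=eyes.camera("wrist"); cv2.imwrite("pics/w2.png",im[:,:,::-1])
C=cam("wrist",o)
for a in (-36,36):
  for b in (-12,12):
    s=np.array([.4872,.0284,.008])+R.from_euler("z",-.558).apply([a/1e3,b/1e3,0]); u,v=w2px(C,s);print(u,v); cv2.circle(im,(int(u),int(v)),2,(255,0,0),-1)
cv2.imwrite("pics/w2c.png",cv2.resize(im[150:400,180:460,::-1],None,fx=2.4,fy=2.4))
print([(d["position"],d["score"]) for d in nets.look_for("wrist","cassette")])
E
```

```text
time: 3.0
tool_pos: [0.4874, 0.031, 0.33]
orientation: [-1.558, -0.009, -0.539]
contact_force: [0.3, 0.2, 0.0]
grip_width: 0.999
t 3.0 pos [0.4874 0.031  0.33  ] yaw -0.5388 down [ 0.014   0.0063 -0.9999] F [0.26 0.21 0.02] grip 0.999
tool shift mm [ 0.4 80.  -3.4] turn 0.019
294.497233118317 190.14215709152842
321.98685950747057 190.61360063124798
294.38090482321286 267.0809803698129
320.0556058682574 267.41838944062584
[([0.484, 0.032, 0.0095], 0.97), ([0.4467, -0.1306, 0.022], 0.53)]
```

View pics/w2c.png

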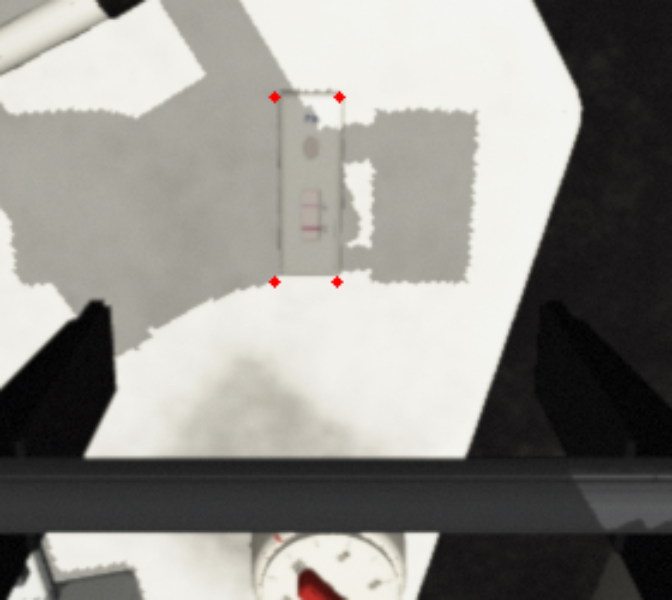

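The cassette sits about 2 mm from the overlay, so it is at roughly (.486,.031). Now descending.

```bash
python3 -m crank '[[[-2,25,-2,0.02],[-2,25,-2,0],[0,25,-1,0],[0,25,0,0],[0,15,0,0],[0,5,0,0],[0,0,0,0]]]' 0.5
python3 - <<'E'
from h import *
to((.4834,.0298),.195,-.558)
E
```

```text
time: 3.8
tool_pos: [0.4809, 0.0384, 0.211]
orientation: [-1.552, -0.014, -0.546]
contact_force: [0.5, 0.3, -0.2]
grip_width: 0.514
t 3.8 pos [0.4809 0.0384 0.211 ] yaw -0.5456 down [ 0.0216  0.009  -0.9997] F [ 0.52  0.27 -0.17] grip 0.514
tool shift mm [ 6.4 16.  -6.4] turn 0.012
```

```bash
python3 -m crank '[[[4,4,-5,0.012],[3,3,-4,0],[0,3,0,0]]]'
python3 - <<'E'
from h import *
import cv2
o=arm.get_obs();M=R.from_euler("xyz",o["orientation"]).as_matrix();print("tip",o["tool_pos"]+.19*M[:,1])
to((.482,.0293),.195,-.558)
im=eyes.camera("wrist")
cv2.imwrite("pics/w3.png",im[100:420,120:520,::-1])
E
```

```text
time: 4.1
tool_pos: [0.4836, 0.0272, 0.2036]
orientation: [-1.549, -0.019, -0.556]
contact_force: [-0.0, -0.1, 0.4]
grip_width: 0.501
tip [0.48882605 0.02890493 0.01368723]
t 4.1 pos [0.4836 0.0272 0.2036] yaw -0.5564 down [ 0.0275  0.0088 -0.9996] F [-0.03 -0.12  0.36] grip 0.501
tool shift mm [-2.6  8.6  0.7] turn 0.002
```

View pics/w3.png

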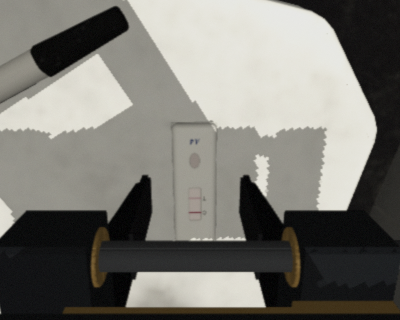

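```bash
python3 -m crank '[[[-3,6,0,0],[0,4,0,0]]]'
python3 - <<'E'
from h import *
o=arm.get_obs();M=R.from_euler("xyz",o["orientation"]).as_matrix();print("tip",o["tool_pos"]+.19*M[:,1],M[:,1])
E
```

```text
time: 4.35
tool_pos: [0.4815, 0.0288, 0.1934]
orientation: [-1.548, -0.02, -0.557]
contact_force: [0.4, 0.3, -0.2]
grip_width: 0.502
tip [0.48689506 0.03047395 0.00347639] [ 0.02862882  0.00893546 -0.99955017]
```

```bash
python3 -m crank '[[[0,-1.5,0,0],[0,0,0,0],[0,0,0,0],[0,0,0,0]]]' 1
python3 - <<'E'
from h import *
o=arm.get_obs();M=R.from_euler("xyz",o["orientation"]).as_matrix();print("tip",o["tool_pos"]+.19*M[:,1],M[:,1])
E
```

```text
time: 4.75
tool_pos: [0.4811, 0.0289, 0.1943]
orientation: [-1.549, -0.018, -0.557]
contact_force: [-0.2, 0.6, 0.6]
grip_width: 0.245
tip [0.4863178  0.03061021 0.00433428] [ 0.02733994  0.00906331 -0.99958511]
```

```bash
python3 -m crank '[[[0,-33,0,0],[0,-33,0,0],[16,0,-41,0],[16,0,-41,0],[16,0,-41,0],[16,0,-41,0],[0,0,0,-0.1],[0,0,0,-0.105],[0,0,0,0]]]' 1
python3 - <<'E'
from h import *
import cv2
o=arm.get_obs();M=R.from_euler("xyz",o["orientation"]).as_matrix();print("tip",o["tool_pos"]+.19*M[:,1],M[:,1],np.arctan2(M[1,0],M[0,0]))
im=eyes.camera("wrist")
cv2.imwrite("pics/w4.png",im[:,:,::-1])
im=eyes.camera("top")
cv2.imwrite("pics/top2.png",im[:,:,::-1])
E
```

```text
time: 5.65
tool_pos: [0.4466, -0.1516, 0.2633]
orientation: [-1.555, -0.029, -0.343]
contact_force: [-0.6, -0.2, -0.2]
grip_width: 0.248
tip [ 0.45286252 -0.15053864  0.07335761] [ 0.03291552  0.0053487  -0.99944383] -0.3429961970248305
```

View pics/w4.png

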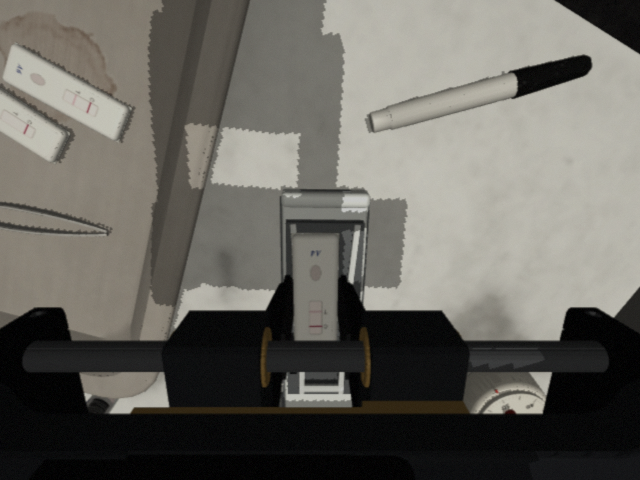

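The wrist view shows the drawer end edge at (282–367,190), and the held cassette at x 293–338 with its outer end at y 234. The cassette is a bit left of the channel middle.

```bash
python3 - <<'E'
from h import *
o=arm.get_obs();C=cam("wrist",o);M=R.from_euler("xyz",o["orientation"]).as_matrix();tip=o["tool_pos"]+.19*M[:,1]
a=px2w(C,282,191,.023);b=px2w(C,367,191,.023);print(a,b,np.linalg.norm(a-b),(a+b)/2)
q=[px2w(C,*p,.077) for p in [(293,234),(338,234)]];print("cass outer end",np.mean(q,0),np.linalg.norm(q[0]-q[1]))
print("expect from tip",tip[:2]-.036*np.array([np.cos(-.343),np.sin(-.343)]))
e0=np.array([.4160,-.1287]);u=np.array([np.cos(-.352),np.sin(-.352)])
for n,e in (("top",e0),("wrist",((a+b)/2)[:2])):
    n_=np.array([-u[1],u[0]]); d=tip[:2]-e; print(n,"tip along",d@u,"lateral",d@n_)
E
python3 - <<'E'
import cv2
a=cv2.imread("pics/w4.png")[170:430,240:420];cv2.imwrite("pics/w4c.png",cv2.resize(a,None,fx=2.3,fy=2.3,interpolation=cv2.INTER_CUBIC))
b=cv2.imread("pics/top2.png")[165:315,240:390]
import numpy as np
cv2.imwrite("pics/mix.png",np.hstack([cv2.resize(b,(400,400),interpolation=cv2.INTER_CUBIC),cv2.resize(a,(380,548))[60:460]]))
E
```

```text
[ 0.40098572 -0.15230181  0.023     ] [ 0.41929997 -0.10160079  0.023     ] 0.053907380577746467 [ 0.41014285 -0.1269513   0.023     ]
cass outer end [ 0.41890554 -0.13719964  0.077     ] 0.02231254445178652
expect from tip [ 0.41905123 -0.13780883]
top tip along 0.04200319035995758 lateral -0.007174332432142204
wrist tip along 0.048104123083839864 lateral -0.006796407389521758
```

View pics/w4c.png

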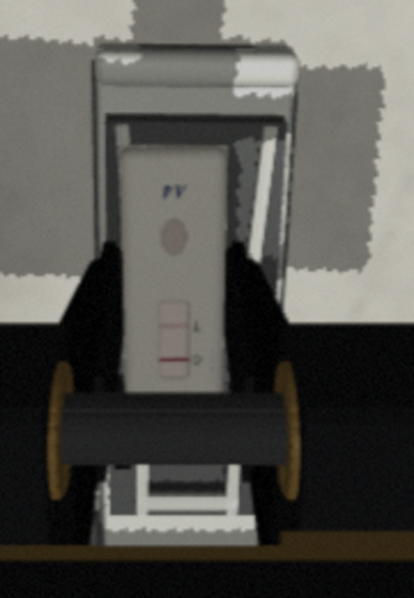

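```bash
python3 - <<'E'
from h import *
o=arm.get_obs();C=cam("wrist",o);M=R.from_euler("xyz",o["orientation"]).as_matrix();tip=o["tool_pos"]+.19*M[:,1]
p=[px2w(C,u,v,.0265) for u,v in [(293,225.7),(357.4,225.7),(302.2,383),(341.3,383)]]
a=(p[0]+p[1])/2;b=(p[2]+p[3])/2;y=np.arctan2(*(b-a)[1::-1]);n=np.array([-np.sin(y),np.cos(y)])
print(np.linalg.norm(p[0]-p[1]),np.linalg.norm(p[2]-p[3]),"yaw",y,"lat",(tip-a)[:2]@n,(tip[:2]-a[:2])@[np.cos(y),np.sin(y)])
E
python3 -m crank '[[[0,20,6,0.01],[0,12,1,0],[0,0,0,0]]]' 1
python3 - <<'E'
from h import *
import cv2
o=arm.get_obs();M=R.from_euler("xyz",o["orientation"]).as_matrix();tip=o["tool_pos"]+.19*M[:,1]
u=np.array([np.cos(-.352),np.sin(-.352)]);n=np.array([-u[1],u[0]]);d=tip[:2]-[.4160,-.1287]
print("tip",tip,"along",d@u,"lat",d@n,"yaw",np.arctan2(M[1,0],M[0,0]))
im=eyes.camera("wrist")[:,:,::-1];cv2.imwrite("pics/w5.png",im)
cv2.imwrite("pics/w5c.png",cv2.resize(im[170:430,230:430],None,fx=2.3,fy=2.3,interpolation=cv2.INTER_CUBIC))
E
```

```text
0.04151440534382545 0.029630491025957557 yaw -0.35568344073067026 lat -0.007350420169764576 0.026283261998407366
time: 6.05
tool_pos: [0.4508, -0.1431, 0.231]
orientation: [-1.554, -0.03, -0.356]
contact_force: [-0.3, 0.2, 0.2]
grip_width: 0.246
tip [ 0.45730573 -0.14215874  0.04110486] along 0.043413321718863564 lat 0.0016076972536079245 yaw -0.35634052722459053
```

View pics/w5c.png

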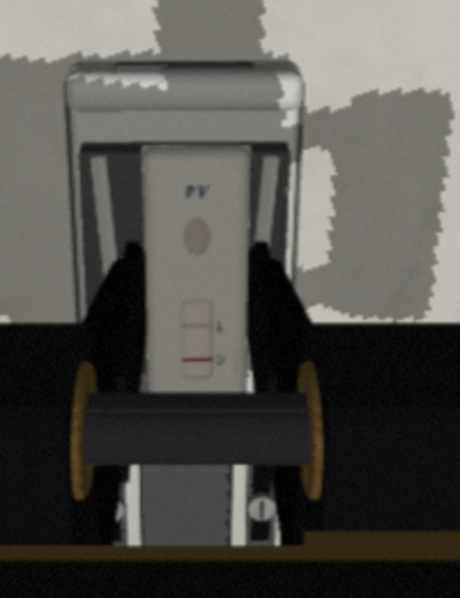

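Run:
```python
from h import *
o=arm.get_obs();C=cam("wrist",o);M=R.from_euler("xyz",o["orientation"]).as_matrix();tip=o["tool_pos"]+.19*M[:,1]
P=lambda u,v,z:px2w(C,230+u/2.3-.3,170+v/2.3-.3,z)
pr=lambda a,b:(P(*a)+P(*b))/2
ro=pr((100,155,.0265),(267,155,.0265));ri=pr((134,510,.0265),(238,510,.0265))
de=pr((67,100,.023),(302,100,.023))
z=tip[2]-.0043+.008
c0=pr((143,150,z),(250,150,z));c1=pr((146,380,z),(247,380,z))
y=np.arctan2(*(ri-ro)[1::-1]);print("rail yaw",y,"cass yaw",np.arctan2(*(c1-c0)[1::-1]))
for yy in (y,-.352):
  n=np.array([-np.sin(yy),np.cos(yy)])
  for k,q in dict(ro=ro,ri=ri,de=de,c0=c0,c1=c1,tip=tip).items(): print(k,round((q-ro)[:2]@n*1e3,2),end=" ")
  print()
x=np.array([np.cos(y),np.sin(y)])
print("end edge to cass outer",(c0-pr((100,64,.02),(267,64,.02)))[:2]@x)
```

```text
rail yaw -0.354578966402672 cass yaw -0.3558883307308895
ro 0.0 ri 0.0 de 0.36 c0 2.8 c1 2.72 tip 2.44 
ro 0.0 ri -0.27 de 0.4 c0 2.82 c1 2.59 tip 2.37 
end edge to cass outer 0.01366153052850452
```

```bash
python3 -m crank '[[[-2,3,-2,0],[0,4,0,0],[0,0,0,0]]]' 1
cat >> h.py <<'E'
def st(ex=.4160,ey=-.1287,psi=-.3545):
    o=arm.get_obs();M=R.from_euler("xyz",o["orientation"]).as_matrix();tip=o["tool_pos"]+.19*M[:,1]
    u=np.array([np.cos(psi),np.sin(psi)]);n=np.array([-u[1],u[0]]);d=(tip[:2]-[ex,ey])*1e3;F=o["contact_force"]
    print("t %.2f along %.1f lat %.1f tipz %.1f yaw %.3f Fx %.1f Fy %.1f Fz %.1f grip %.3f"%(o["time"],d@u,d@n,tip[2]*1e3,np.arctan2(M[1,0],M[0,0]),F[:2]@u,F[:2]@n,F[2],o["grip_width"]),np.round(M[:,1],3))
E
python3 -c "
from h import *
st()
import cv2
im=eyes.camera('wrist')[:,:,::-1];cv2.imwrite('pics/w6.png',im)
cv2.imwrite('pics/w6c.png',cv2.resize(im[170:430,230:430],None,fx=2.3,fy=2.3,interpolation=cv2.INTER_CUBIC))"
```

```text
time: 6.4
tool_pos: [0.449, -0.1445, 0.2253]
orientation: [-1.554, -0.033, -0.356]
contact_force: [1.0, 0.0, 0.3]
grip_width: 0.249
t 6.40 along 42.7 lat -0.3 tipz 35.4 yaw -0.356 Fx 0.9 Fy 0.4 Fz 0.3 grip 0.249 [ 0.037  0.004 -0.999]
```

View pics/w6c.png

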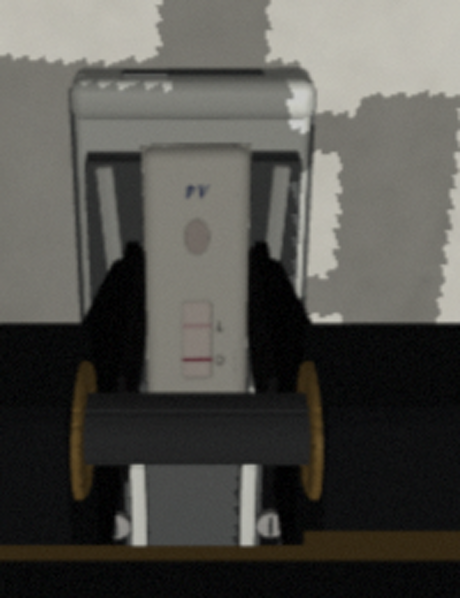

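The rails are now centred at about column 193 and the cassette at 196, so about 0.8 mm is left. I'll correct that and lower.

```bash
python3 -m crank '[[[0,3,-0.8,0],[0,2,0,0]]]' 1 | grep -c .; python3 -c "from h import *;st()"; python3 -m crank '[[[0,1,0,0],[0,0,0,0]]]' 1| grep -c .; python3 -c "from h import *;st()"
```

```text
5
t 6.65 along 43.8 lat -1.3 tipz 31.2 yaw -0.356 Fx 0.6 Fy 1.0 Fz -0.7 grip 0.246 [ 0.039  0.003 -0.999]
5
t 6.85 along 43.8 lat -1.3 tipz 30.0 yaw -0.357 Fx -0.1 Fy -0.1 Fz -0.3 grip 0.244 [ 0.038  0.003 -0.999]
```

```bash
for i in 1 ; do python3 -m crank '[[[0,1,0,0],[0,0,0,0]]]' 1| grep -c .; python3 -c "from h import *;st()"; done; python3 -m crank '[[[0,0.7,0,0],[0,0,0,0]]]' 1| grep -c .; python3 -c "from h import *;st()"
```

```text
5
t 7.05 along 43.8 lat -1.3 tipz 28.9 yaw -0.357 Fx -0.7 Fy 1.0 Fz 0.3 grip 0.248 [ 0.038  0.003 -0.999]
5
t 7.25 along 44.1 lat -1.3 tipz 28.6 yaw -0.357 Fx -1.1 Fy -0.5 Fz 0.0 grip 0.247 [ 0.039  0.003 -0.999]
```

```bash
python3 -m crank '[[[0,0.8,0,0],[0,0,0,0]]]' 1| grep -c .; python3 -c "from h import *;st()"
```

```text
5
t 7.45 along 44.3 lat -1.3 tipz 28.4 yaw -0.356 Fx -1.5 Fy -0.4 Fz 2.4 grip 0.246 [ 0.038  0.003 -0.999]
```

```bash
python3 -m crank '[[[0,0,0,0],[0,0,0,0],[0,-15,0,0],[0,-25,0,0],[-35,0,0,0],[-35,0,0,0]]]' 0.4| grep grip
python3 - <<'E'
from h import *
import cv2
st()
im=eyes.camera('wrist')[:,:,::-1];cv2.imwrite('pics/w7.png',im)
im2=eyes.camera('top')[:,:,::-1];cv2.imwrite('pics/top3.png',im2)
a=cv2.resize(im[200:480,200:440],(480,560)); b=cv2.resize(im2[190:330,280:360],(320,560),interpolation=cv2.INTER_CUBIC)
cv2.imwrite('pics/m7.png',np.hstack([a,b]))
for c in("wrist","top"): print([(np.round(d["position"],4),d["score"]) for d in nets.look_for(c,"cassette")])
E
```

```text
grip_width: 0.598
t 8.05 along -25.9 lat -2.1 tipz 66.9 yaw -0.356 Fx -0.2 Fy -0.9 Fz 0.3 grip 0.598 [ 0.04   0.002 -0.999]
[(array([ 0.4572, -0.1468,  0.033 ]), 0.96)]
[(array([ 0.458 , -0.1452,  0.0362]), 0.8)]
```

View pics/m7.png

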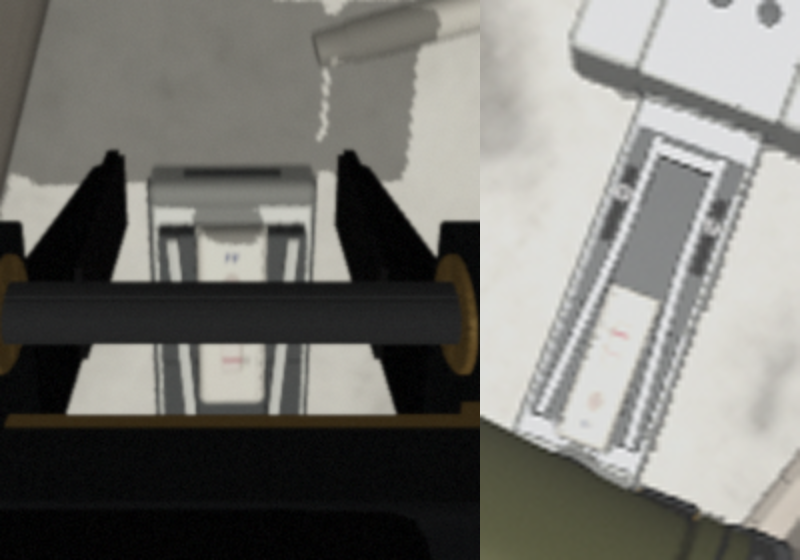

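The cassette is lying straight in the channel in front of the nest. The nest's front edge is about level with the far end of the cassette. Now I'll close the fingers and come down behind it.

```bash
python3 -m crank '[[[4,10,0.8,0],[4,14,0,0],[0,8,0,0],[0,0,0,0],[0,0,0,0]]]' 1| grep grip; python3 -c "from h import *;st()"
```

```text
grip_width: 0.236
t 8.75 along -11.3 lat -0.8 tipz 33.2 yaw -0.357 Fx -0.1 Fy -0.2 Fz 0.3 grip 0.236 [ 0.042  0.001 -0.999]
```

```bash
python3 -m crank '[[[0,2,-0.3,0],[0,2,0,0],[0,0,0,0],[0,0,0,0]]]' 1| grep grip; python3 -c "from h import *;st()"
```

```text
grip_width: 0.002
t 9.15 along -10.3 lat -1.1 tipz 29.6 yaw -0.357 Fx -0.5 Fy 0.7 Fz -0.4 grip 0.002 [ 0.043  0.001 -0.999]
```

```bash
python3 -m crank '[[[0,1.2,0,0],[4,0.2,0,0],[4,0.2,0,0],[4,0.2,0,0],[4,0.2,0,0],[0,0,0,0]]]' 1| grep -c .; python3 -c "from h import *;st()"
```

```text
5
t 9.75 along 8.0 lat -1.2 tipz 29.0 yaw -0.357 Fx -0.5 Fy -0.2 Fz 0.6 grip 0.004 [ 0.045 -0.    -0.999]
```

```bash
python3 -m crank '[[[4,0.6,0,0],[4,0.3,0,0],[4,0.2,0,0],[0,0,0,0]]]' 1| grep -c .; python3 -c "from h import *;st()";python3 -m crank '[[[4,0.2,0,0],[4,0.2,0,0],[4,0.2,0,0],[4,0.2,0,0],[0,0,0,0]]]' 1| grep -c .; python3 -c "
from h import *;st()
for c in('top','side','wrist'):
    eyes.camera(c);print([(np.round(d['position'],4),d['score']) for d in nets.look_for(c,'cassette')][:2])"
```

```text
5
t 10.15 along 21.1 lat -1.2 tipz 28.3 yaw -0.357 Fx -0.5 Fy 0.2 Fz -0.0 grip 0.006 [ 0.045  0.    -0.999]
5
t 10.65 along 38.6 lat -1.3 tipz 28.1 yaw -0.357 Fx 0.1 Fy -0.3 Fz -0.7 grip -0.000 [ 0.045  0.    -0.999]
[(array([ 0.5178, -0.1666,  0.0299]), 0.44)]
[(array([ 0.4949, -0.1666,  0.029 ]), 0.84)]
[(array([ 0.5078, -0.1648,  0.0322]), 0.58)]
```

```bash
python3 -m crank '[[[3,0.1,0,0],[3,0.1,0,0],[3,0.1,0,0],[3,0.1,0,0],[0,0,0,0]]]' 1| grep -c .; python3 -c "from h import *;st()";python3 -m crank '[[[1.5,0.05,0,0],[1.5,0.05,0,0],[1.5,0.05,0,0],[0,0,0,0]]]' 1| grep -c .; python3 -c "
from h import *;st()"
```

```text
5
t 11.45 along 50.8 lat -1.2 tipz 28.1 yaw -0.357 Fx -0.7 Fy 0.4 Fz -0.3 grip 0.004 [ 0.045  0.    -0.999]
5
t 11.85 along 55.7 lat -1.2 tipz 28.0 yaw -0.357 Fx -0.0 Fy -0.0 Fz -0.7 grip 0.006 [ 0.044  0.    -0.999]
```

```bash
for k in 1; do python3 -m crank '[[[1,0.04,0,0],[1,0.04,0,0],[1,0.04,0,0],[0,0,0,0]]]' 1| grep -c .; python3 -c "from h import *;st()";done; python3 -m crank '[[[1,0.04,0,0],[1,0.04,0,0],[0,0,0,0]]]' 1| grep -c .; python3 -c "
from h import *;st()
import cv2
im=eyes.camera('side')[:,:,::-1];cv2.imwrite('pics/s8.png',im)
im2=eyes.camera('top')[:,:,::-1];cv2.imwrite('pics/t8.png',im2)
cv2.imwrite('pics/m8.png',np.hstack([cv2.resize(im[210:300,230:370],(560,360),interpolation=cv2.INTER_CUBIC),cv2.resize(im2[200:290,280:340],(240,360),interpolation=cv2.INTER_CUBIC)]))
"
```

```text
5
t 12.25 along 58.9 lat -1.2 tipz 28.0 yaw -0.357 Fx 0.7 Fy -0.0 Fz 0.3 grip 0.006 [ 0.044  0.    -0.999]
5
t 12.55 along 61.1 lat -1.2 tipz 28.1 yaw -0.357 Fx -0.5 Fy 0.3 Fz 0.4 grip 0.003 [ 0.045  0.    -0.999]
```

```bash
python3 -m crank '[[[1,0.04,0,0],[1,0.04,0,0],[0,0,0,0]]]' 1| grep -c .; python3 -c "from h import *;st()"; python3 -m crank '[[[1,0.04,0,0],[1,0.04,0,0],[0,0,0,0]]]' 1| grep -c .; python3 -c "
from h import *;st()
for c in('top','side'):
    eyes.camera(c);print([(np.round(d['position'],4),d['score']) for d in nets.look_for(c,'cassette')][:2])"
```

```text
5
t 12.95 along 63.0 lat -1.2 tipz 28.1 yaw -0.357 Fx -0.9 Fy -0.4 Fz 0.4 grip 0.003 [ 0.044  0.    -0.999]
5
t 13.25 along 65.2 lat -1.3 tipz 28.1 yaw -0.357 Fx 0.6 Fy 0.5 Fz 1.2 grip 0.006 [ 0.044  0.    -0.999]
[]
[(array([ 0.5169, -0.1703,  0.0264]), 0.62)]
```

```bash
python3 -m crank '[[[0,-20,0,0],[-30,-25,0,0],[-45,0,0,0],[-45,0,0,0],[-20,0,0,0],[0,0,0,0]]]' 1| grep -c .
python3 - <<'E'
from h import *
import cv2
st()
im=eyes.camera('side')[:,:,::-1];im2=eyes.camera('top')[:,:,::-1];o=arm.get_obs();w=eyes.camera('wrist')[:,:,::-1]
for n,i in (('s9',im),('t9',im2),('w9',w)): cv2.imwrite(f'pics/{n}.png',i)
cv2.imwrite('pics/m9.png',np.vstack([np.hstack([cv2.resize(im[225:290,235:345],(440,260),interpolation=cv2.INTER_CUBIC),cv2.resize(im2[205:310,280:355],(186,260),interpolation=cv2.INTER_CUBIC),np.zeros((260,174,3),np.uint8)]),cv2.resize(w[200:470,120:520],(800,540))[:330]]))
for c in('top','side','wrist'): print([(np.round(d['position'],4),d['score']) for d in nets.look_for(c,'cassette')][:2])
E
```

```text
5
t 14.05 along -80.1 lat -1.7 tipz 68.1 yaw -0.357 Fx 1.0 Fy -0.7 Fz 0.1 grip 0.004 [ 0.044  0.    -0.999]
[(array([ 0.5239, -0.3939,  0.0733]), 0.6), (array([ 0.6216, -0.1988,  0.0659]), 0.25)]
[(array([ 0.5173, -0.1717,  0.0275]), 0.59)]
[]
```

View pics/m9.png

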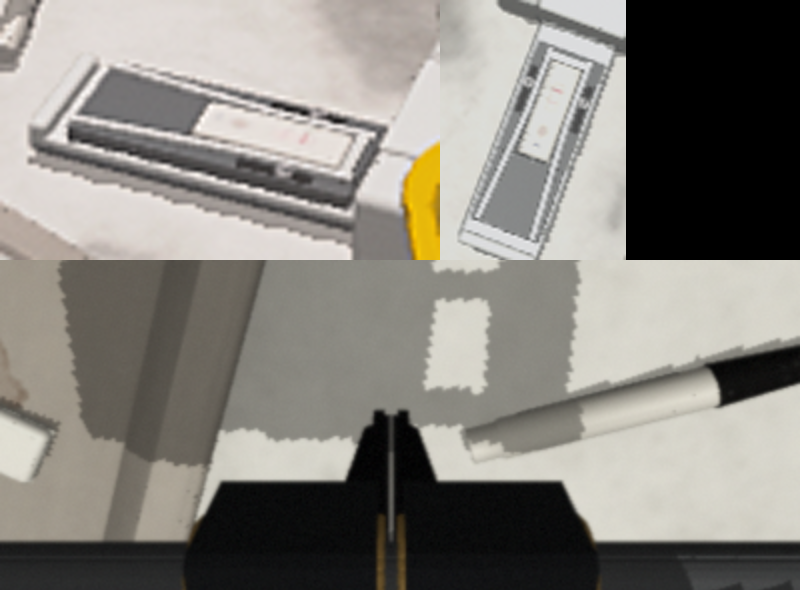

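The cassette's rear edge at top-view px (311,266)–(323,271) coincides with the nest's front edge seen earlier. The finger also passed 3 mm beyond that edge at 28 mm height without resistance, so the cassette is seated. Before lowering for the drawer push I'll check the clearances to the marker and tray.

```bash
python3 - <<'E'
from h import *
C=cam('top')
for n,p in dict(markerend=(279,324,.01),tray_l=(287,405,.03),tray_top=(405,254,.03),tray_mid=(340,325,.03)).items():
    q=px2w(C,*p);u=np.array([np.cos(-.3545),np.sin(-.3545)]);d=q[:2]-[.416,-.1287];print(n,np.round(q,3),"along",round(d@u,3),"lat",round(d@[-u[1],u[0]],3))
E
python3 -m crank '[[[25,0,0,0],[27,1,0,0],[0,20,0,0],[0,0,0,0]]]' 1|grep -c .; python3 -c "from h import *;st()"
```

```text
markerend [ 0.384 -0.087  0.01 ] along -0.045 lat 0.028
tray_l [ 0.248 -0.105  0.03 ] along -0.166 lat -0.036
tray_top [ 0.509 -0.311  0.03 ] along 0.15 lat -0.139
tray_mid [ 0.383 -0.195  0.03 ] along -0.008 lat -0.074
5
t 14.75 along -19.1 lat -1.8 tipz 50.2 yaw -0.356 Fx -0.1 Fy 0.5 Fz -0.1 grip 0.001 [ 0.044  0.    -0.999]
```

```bash
python3 -m crank '[[[-9,12,0,0],[0,15,0.5,0],[0,11,0,0],[0,0,0,0]]]' 1|grep -c .; python3 -c "from h import *;st()"
```

```text
5
t 15.15 along -27.2 lat -0.7 tipz 10.2 yaw -0.356 Fx -0.3 Fy 0.3 Fz -1.2 grip 0.004 [ 0.043  0.001 -0.999]
```

```bash
python3 -m crank '[[[6,0.2,0,0],[6,0.2,0,0],[6,0.2,0,0],[6,0.2,0,0],[6,0.2,0,0],[0,0,0,0]]]' 1|grep -c .; python3 -c "from h import *;st()"; python3 -m crank '[[[8,0.3,0,0],[8,0.3,0,0],[8,0.3,0,0],[8,0.3,0,0]]]' 1|grep -c .; python3 -c "from h import *;st()"
```

```text
5
t 15.75 along -5.0 lat -0.6 tipz 10.1 yaw -0.354 Fx -0.6 Fy -0.4 Fz 0.4 grip 0.004 [ 0.016  0.011 -1.   ]
5
t 16.15 along 16.3 lat -0.3 tipz 8.2 yaw -0.352 Fx -12.4 Fy -0.5 Fz 9.7 grip 0.004 [-0.016  0.023 -1.   ]
```

```bash
python3 -m crank '[[[14,-0.8,0,0],[14,-0.8,0,0],[14,-0.8,0,0]]]' 1|grep -c .; python3 -c "from h import *;st()"
```

```text
5
t 16.45 along 48.9 lat -0.3 tipz 8.0 yaw -0.350 Fx -12.3 Fy -0.4 Fz 9.8 grip 0.003 [-0.045  0.033 -0.998]
```

```bash
python3 -m crank '[[[14,-2,0,0],[14,-2,0,0],[14,-2,0,0]]]' 1|grep -c .; python3 -c "from h import *;st()"
```

```text
5
t 16.75 along 80.1 lat -0.4 tipz 8.3 yaw -0.348 Fx -13.2 Fy -1.4 Fz 6.9 grip 0.002 [-0.079  0.044 -0.996]
```

```bash
python3 -m crank '[[[13,-2,0,0],[10,-1.5,0,0]]]' 1|grep -c .; python3 -c "from h import *;st()"; python3 -m crank '[[[7,-1,0,0]]]' 1|grep -c .; python3 -c "from h import *;st()"
```

```text
5
t 16.95 along 94.9 lat -0.4 tipz 8.4 yaw -0.347 Fx -27.2 Fy -2.1 Fz 22.6 grip 0.007 [-0.104  0.053 -0.993]
5
t 17.05 along 94.7 lat -0.5 tipz 8.6 yaw -0.346 Fx -29.5 Fy -1.7 Fz 25.8 grip 0.002 [-0.126  0.06  -0.99 ]
```

```bash
python3 -m crank '[[[-15,-2,0,0],[-25,-5,0,0],[-30,-20,0,0],[-30,-40,0,0],[-30,-40,0,0],[-40,-10,0,0],[-40,0,0,0],[0,0,0,0]]]' 1|grep -c .
python3 - <<'E'
from h import *
import cv2
st()
im2=eyes.camera('top')[:,:,::-1];im=eyes.camera('side')[:,:,::-1]
cv2.imwrite('pics/t10.png',im2);cv2.imwrite('pics/s10.png',im)
for c in('top','side'):
  for t in('drawer_end','channel','cassette','timer','vial','marker'): print(c,t,[(np.round(d['position'],4),d['score']) for d in nets.look_for(c,t)][:2])
cv2.imwrite('pics/m10.png',np.hstack([cv2.resize(im2[195:285,285:385],(400,360),interpolation=cv2.INTER_CUBIC),cv2.resize(im[225:305,260:360],(400,360),interpolation=cv2.INTER_CUBIC)]))
E
```

```text
5
t 17.85 along -95.6 lat -4.4 tipz 164.4 yaw -0.346 Fx 0.9 Fy -0.4 Fz -0.6 grip 0.006 [-0.113  0.054 -0.992]
top drawer_end [(array([ 0.5429, -0.1773,  0.0208]), 0.67)]
top channel [(array([ 0.5449, -0.1761,  0.0237]), 0.74)]
top cassette []
top timer [(array([ 0.6285, -0.0518,  0.0304]), 0.91)]
top vial [(array([ 0.5249, -0.3939,  0.0731]), 0.71), (array([ 0.5118, -0.342 ,  0.0726]), 0.7)]
top marker [(array([0.3972, 0.0367, 0.0121]), 0.47)]
side drawer_end [(array([ 0.5302, -0.1847,  0.0249]), 0.63)]
side channel [(array([ 0.5398, -0.1844,  0.023 ]), 0.59)]
side cassette []
side timer [(array([ 0.629 , -0.0647,  0.033 ]), 0.7), (array([ 0.5293, -0.1847,  0.0243]), 0.61)]
side vial [(array([ 0.5304, -0.4089,  0.0508]), 0.83), (array([ 0.5133, -0.3581,  0.0533]), 0.69)]
side marker [(array([ 0.3867, -0.0322,  0.0188]), 0.54), (array([ 0.5355, -0.1839,  0.0262]), 0.47)]
```

Run:
```python
from h import *
import cv2
C=cam('top');u=np.array([np.cos(-.3545),np.sin(-.3545)]);n=np.array([-u[1],u[0]])
a=np.arange(-15,200,.5)/1e3;l=np.arange(-18,18,1)/1e3
m=np.array([[w2px(C,(*(np.array([.416,-.1287])+s*u+(k-.001)*n),.023)) for s in a] for k in l],np.float32)
P={}
for f in('t9','t10'):
    g=cv2.cvtColor(cv2.imread(f'pics/{f}.png'),cv2.COLOR_BGR2GRAY)
    P[f]=cv2.remap(g,m[:,:,0],m[:,:,1],cv2.INTER_LINEAR).mean(0)
    print(f,P[f][::8].astype(int).tolist())
# template: end strip -12..30 mm of t9 vs shifts
t=P['t9'][6:76];b=[(np.corrcoef(t,P['t10'][6+s:76+s])[0,1],s*.5) for s in range(180,260)]
print(sorted(b)[-4:])
```

```text
t9 [217, 217, 217, 160, 219, 190, 218, 219, 140, 138, 138, 138, 139, 140, 139, 140, 141, 140, 141, 142, 141, 140, 176, 194, 192, 197, 196, 197, 199, 198, 199, 199, 198, 198, 200, 196, 197, 198, 198, 199, 195, 201, 153, 219, 220, 212, 118, 100, 177, 219, 219, 219, 219, 219]
t10 [191, 195, 217, 218, 218, 218, 218, 218, 219, 218, 218, 218, 218, 218, 217, 215, 217, 217, 217, 217, 217, 216, 216, 216, 217, 218, 218, 218, 218, 218, 167, 176, 220, 190, 220, 201, 132, 133, 133, 134, 133, 134, 133, 134, 136, 134, 103, 101, 177, 220, 220, 220, 220, 220]
[(np.float64(0.8923533404854485), 111.5), (np.float64(0.906890940205955), 110.0), (np.float64(0.9398547947622888), 111.0), (np.float64(0.9450571727072532), 110.5)]
```

```bash
python3 -c "
from cell import arm
print(arm.close_job())"
```

```text
the job is handed in; nothing more can be done
None
```

The cassette is seated in the reader's nest, the drawer is shut, and I handed the job in at about 18 s of robot time.

**What I did:** I gripped the cassette across its width, laid it in the guide channel in front of the nest and released it. I then slid it in with closed fingertips at 28 mm height. No force above sensor noise showed on the slide. The fingers finally passed over its rear end, which means it had dropped. After that I pushed on the drawer's end face until it stopped.

**Last checks:**
- **Cassette:** before the push, the top and side pictures showed it in the nest, its rear edge level with the nest's front edge. It was no longer visible once the drawer was in.
- **Drawer:** the force rose from about 12 N to 29 N with no further motion, so it is at the stop. In the top camera it moved about 111 mm, leaving about 60 mm to the housing, which matches fully shut to within about 2 mm.
- **Bystanders:** the networks put the timer and vials within a few mm of where they were. The marker reports disagreed. The side camera had it unchanged, while the top camera gave a low-score reading about 50 mm off, perhaps because the arm hid part of it. The arm never came near it.

**Limits:** the drawer check rests on numbers only, because the 12-picture viewing limit was reached and I could not view the final picture. The tool also drifted to about 0.13 rad of tilt during the drawer push. It was lifted well clear before I handed in.

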